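Hold a bottle over the inspection light

ROBOT

A 6-joint arm with a two-finger parallel gripper is mounted at the origin on a cart in front of the work surface, level with it; the furniture and walls round the work are solid. World frame = base frame: x ahead of the robot, y to its left, z up, the work surface at z = 0. Lengths are in m, angles in rad, forces in N, time in s.
With the tool pointing down it reaches from about 0.425 to 0.95 m from the base axis. Payload 14.7 kg.
Tool frame: the origin (TCP) lies midway between the tips of the shut fingers; the grasp point (between the pads) lies 19 mm behind it (bot.hold_point_z is the distance from the TCP to the grasp point, in m); z points along the fingers, y is the line along which they close (so a half turn about z gives the same grasp; the last joint's range is limited). The gripper opens to 85 mm and grips with 20 to 120 N. Pads are 22 mm wide; open, the fingers measure 114 mm over their backs; the gripper's body (76 mm by 85 mm) begins 54 mm behind the grasp point. The pads swing forward as they close: fully open they stand 13 mm farther back than shut.
Start: joints at [1.302, 0.48, 1.596, -0, 1.065, -0.047], TCP at [0.143, 0.634, 0.231] pointing down, gripper open.
Joint ranges: [-2.75, 2.75], [-0.82, 2.05], [0.23, 2.67], [-1.56, 4.7], [0.09, 2.69], [-2.92, 2.92]. Speed limits (rad/s): [1.89, 1.89, 2.39, 3.01, 3.01, 3.01].

INTERFACE

Orientations are given as a unit quaternion [x, y, z, w].
In Python, from workcell import bot gives the robot as it stands. The module is installed in compiled form; this text tells all that it offers.
- The arm moves only by the shell command python3 -m pendant 'ROWS' [FORCE]. ROWS is text: rows parted by semicolons, each of 5 numbers parted by spaces: the finger opening in cm, from 0 to 8.54, then the shift along the tool's x, y, z in cm, then the turn about the tool's z in degrees. In form: grip x y z turn; .... A call has exactly 8 rows; each row shifts and turns the commanded pose from where the row before left it, along the tool's axes as they then stand; what a row does not reach is not made up. A row lasts 1/10 s, in which the tool goes at most 50 mm and 8.59 degrees, less where a joint would pass 70% of its speed; a pose out of reach is approached as far as the arm can. A call is refused whole if a number of a shift passes 5 or a number of a turn 8.59, either way. A call with a gripper value outside its range is refused whole. The fingers move at their own pace and stop on an object; FORCE is the grip in N (left out, the last holds). Time passes only in rows, so rows that do not move let the fingers close, or fill a call up. It gives the time, the measured TCP pose, the force, the opening and the grip force at its end, in the units of the state.
- bot.get_state(): the state, without advancing time (a new reading comes with each control period).
- bot.capture(name): name is "scene" or "top" or "wrist"; returns the picture (420x560x3 uint8, blue, green, red); there is no depth.
- bot.calibration(name): a dict with "K" (3x3 intrinsics, pixels), "k1" (the pictures are not rectified: a ray, as slopes to the right and down, at radius r is drawn at 1 + k1 r^2 times it, then the intrinsics apply), "rvec" (rotation vector, rad) and "tvec" (3), from world to camera coordinates, as OpenCV has them; the wrist camera has in their place "T_tool_cam" (4x4, takes a point from camera to tool coordinates, whose origin is the TCP and whose axes are the flange's). Camera axes: x right, y down, z forward; pixel columns grow to the right and rows downward; lengths in m; the calibration is good to about 2 mm. A picture is of the moment at which its call begins: read the wrist's pose just before it. calibration takes no time and is no camera call.
- bot.hand_in(): hands the job in; it is judged then, once.
Trained networks look in the newest picture that a camera, given by its name, has taken for a name from the list of things; names that differ only in an ending like _2 or _b are one class to them, and where a whole thing is asked for, a point or a joint stands for the part that bears it (a point fixed in the world has none). Each returns a list of dicts, best first, with "score" (0 to 1); they miss things now and then, are a little off and sometimes report something else, mostly with a low value. They report only what shows in the picture. A call takes as long as a camera call. They do not tell look-alikes from the thing itself.
- bot.outline_of(thing, camera): "pixels" (420x560 bool, what is visible of it) and "box" ([left, top, right, bottom] in pixels, round what is visible of it).
The state is a dict: "time": time; "q": joint angles; "joint_vel": joint speeds; "joint_efforts": joint torques, N m; "eef_pos": TCP position; "eef_rot": TCP orientation; "ft_force": force on the tool from outside, world axes, zero at the start; "ft_torque": the same for the moment, N m; "width": finger opening in m; "finger_force": force on a finger pad.
Only numpy, scipy, OpenCV 4.12 (cv2) and the standard library are available. Lean on these libraries where they do the work, as an engineer would, in place of code of your own. Each camera call takes 0.05 s, during which the arm holds its last target. There are 200 camera calls.

TASK

Check the amber bottle for cracks on the light panel: first flip the panel's red toggle switch on, to the end with the green mark, then draw the amber bottle with the white cap up out of its well in the grey rack, leaving the other two bottles standing in theirs. Hold it over the middle of the panel's white face, with about 10 cm of air below it and leaned over about 45 degrees from upright, any way round. Finish while still holding it there at rest in the gripper, with the light left switched on.

Things in the scene. Friction and masses are not known exactly. Their poses are not given: they have to be found in the camera images.
- toggle_tip (a point): a point near the free end of the red toggle lever, on the lever's axis, 50 mm from its pivot. The lever is a thin steel stem 9 mm thick with a red paddle at its end, 10 mm along the swing, 18 mm along the pivot axis and 26 mm long (31 to 57 mm from the pivot)
- toggle_pivot (a point): the pivot of the toggle lever, 34 mm above the bench, at the top of a small black switch block (66 x 34 mm, same height as the pivot) on the right-hand end of the light panel. Its axes are those of the panel: x points from the off side (red mark, nearer the robot) to the on side (green mark, away from the robot), y is the pivot axis and points to the white face, z up. The panel is fixed and does not slide; it may be turned a little about the vertical
- toggle (a joint): angle of the toggle lever in rad: 0 = off (leans 0.5 rad from upright towards -x of the panel), 0.5 = upright, 1.0 = on (leans 0.5 rad towards +x). Its heavy paddle works over centre: it rests at either end stop and drops across once past the middle; pushing it takes about 1 N
- panel_face (a point): middle of the light panel's white square face (132 x 132 mm), on the face, 22 mm above the bench; axes as the panel. The whole panel is 150 mm (x) by 200 mm (y) by 20 mm high, aluminium, fixed
- rack: grey fixed bottle rack, 90 mm (x) by 270 mm (y) by 50 mm high, origin at the middle of its underside; it has three round wells in a row along its y axis, at y = -90, 0 and +90 mm, 61 mm wide and 40 mm deep (floors 10 mm above the bench). Each well holds one bottle upright; any bottle may be in any well
- amber_mid (a point): point half-way up the amber glass bottle with a white screw cap, on its axis; z runs up along the bottle. The bottle is 114 mm tall and weighs about 0.2 kg: a 57 mm wide body up to 76 mm above its bottom, then the cap and shoulder, 37 mm wide, from 76 to 114 mm (its middle is 38 mm above this point). The cap is fixed fast to the bottle; grip it there
- amber: the same amber bottle, origin at the middle of its underside
- ethanol_mid (a point): point half-way up the clear bottle with the red cap, on its axis; 56 mm wide, 105 mm tall; to be left in its well
- buffer_mid (a point): point half-way up the clear bottle with the blue cap, on its axis; 56 mm wide, 105 mm tall; to be left in its well
- panel: the light panel with its switch, fixed; origin at the middle of its underside
There are look-alikes about, which are no part of the job. Leave any purple or yellow look-alike of the part that bears ethanol_mid alone.

How it is judged:
On the way, in this order (a step that is already met when the one before it is completed fails the run):
1. the toggle is switched on while the amber bottle still stands in its well (value of joint toggle above 0.85 rad and height (world z) of amber_mid below 0.08 m), for 0.2 s.
2. the amber bottle is drawn up out of its well, in the gripper (value of joint toggle above 0.85 rad and height (world z) of amber_mid above 0.112 m and contact force between amber and the fingers above 1 N), for 0.2 s.
At the end, for the whole second after the job is handed in: Toggle on (over 0.85); amber bottle held by the fingers alone, at rest, its middle within 60 mm sideways of the white face's middle and 0.14 to 0.30 m above the bench, leaning 30 to 60 degrees; red- and blue-capped bottles within 30 mm of their starts and upright within 0.3 rad (value of joint toggle above 0.85 rad and horizontal distance between amber_mid and panel_face below 0.06 m and height (world z) of amber_mid between 0.14 and 0.3 m and angle between amber_mid's own z axis and vertical between 0.52 and 1.05 rad and contact force between amber and the fingers above 1 N and contact force between amber and panel below 0.1 N and contact force between amber and rack below 0.1 N and linear speed of amber below 0.03 m/s and distance of each of ethanol_mid, buffer_mid from where it was at the start of the episode below 0.03 m and angle between each of ethanol_mid, buffer_mid's own z axis and vertical below 0.3 rad); the arm keeps its last pose, push and grip.
It fails at once if the red- or blue-capped bottle is pulled out or tipped (not (distance of ethanol_mid from where it was at the start of the episode below 0.03 m) or not (angle between ethanol_mid's own z axis and vertical below 0.3 rad) or not (distance of buffer_mid from where it was at the start of the episode below 0.03 m) or not (angle between buffer_mid's own z axis and vertical below 0.3 rad)).
It also fails if it takes over 61 s, if anything falls off the work surface, if the arm or the gripper's body presses on something with over 40 N, if the wrist force passes 120 N, or if a joint passes its speed limit or range.

## Working session

There is one attempt and no reset: what is moved stays moved. The work goes in short steps, Python scripts to look and compute and a shell command to move; the robot and the scene stay as the last step left them, time stands still between calls to the robot, and variables do not carry over. Pictures are saved under pics/ and viewed, at most 10 in all, crops included, and the job is handed in when it is done.

```bash
mkdir -p pics; python3 - <<'E'
from workcell import bot
import cv2, numpy as np
s=bot.get_state(); print(s['time'],s['eef_pos'],s['eef_rot'],s['width'])
for c in ['scene','top']:
    cv2.imwrite(f'pics/{c}0.png',bot.capture(c))
    k=bot.calibration(c); print(c,k)
    for t in ['toggle_tip','amber','ethanol_mid','buffer_mid','rack','panel']:
        for o in bot.outline_of(t,c)[:3]: print(t,round(o['score'],2),o['box'],np.argwhere(o['pixels']).mean(0)[::-1].round(1))
print(bot.calibration('wrist'))
E
```

```text
0.0 [0.14283048 0.63367935 0.23068258] [ 1.10635098e-01  9.93860908e-01 -6.00116279e-04 -1.03726654e-04] 0.08558493194869475
scene {'K': array([[438.79077483,   0.        , 273.1489291 ],
       [  0.        , 438.79077483, 214.54112198],
       [  0.        ,   0.        ,   1.        ]]), 'k1': -0.07913120293582354, 'rvec': array([ 2.63980299, -0.32799319,  0.08250729]), 'tvec': array([-0.49991499,  0.22809377,  0.86741271])}
toggle_tip 0.59 [279.4, 338.8, 296.8, 356.9] [287.7 344.1]
toggle_tip 0.33 [225.4, 118.1, 305.1, 227.6] [264.8 181.7]
amber 0.81 [250.7, 136.7, 278.2, 176.1] [262.6 158.3]
ethanol_mid 0.84 [290.9, 102.6, 314.2, 146.5] [303.  125.4]
ethanol_mid 0.81 [239.0, 115.0, 264.5, 143.9] [249.2 129. ]
ethanol_mid 0.8 [190.5, 116.3, 220.0, 159.0] [202.8 137.8]
buffer_mid 0.57 [263.7, 179.1, 292.3, 212.2] [276.6 192.9]
rack 0.66 [227.2, 117.6, 304.5, 227.1] [264.9 181.1]
panel 0.58 [252.8, 261.1, 330.2, 362.9] [290.2 313.7]
top {'K': array([[526.48320003,   0.        , 281.2359146 ],
       [  0.        , 526.48320003, 211.25644445],
       [  0.        ,   0.        ,   1
[... 566 characters left out ...]
0.57 [163.3, 195.8, 275.6, 246.4] [220.4 221.1]
panel 0.73 [307.1, 194.5, 392.1, 266.6] [348.4 229.8]
panel 0.5 [165.0, 197.1, 273.8, 245.0] [219.6 221.1]
{'K': array([[313.06930801,   0.        , 278.49690473],
       [  0.        , 313.06930801, 206.96617122],
       [  0.        ,   0.        ,   1.        ]]), 'k1': -0.038190223084281175, 'T_tool_cam': array([[-2.19002255e-05, -9.50158390e-01, -3.11767595e-01,
         7.94630045e-02],
       [ 9.99999985e-01,  3.22411302e-05, -1.68505022e-04,
        -4.61011761e-04],
       [ 1.70158200e-04, -3.11767594e-01,  9.50158375e-01,
        -1.41135563e-01],
       [ 0.00000000e+00,  0.00000000e+00,  0.00000000e+00,
         1.00000000e+00]])}
```

```bash
python3 - <<'E'
import cv2,numpy as np
a=cv2.imread('pics/top0.png')[140:290,140:420]; b=cv2.imread('pics/scene0.png')[80:380,160:400]
a=cv2.resize(a,None,fx=2.85,fy=2.85,interpolation=cv2.INTER_CUBIC); cv2.imwrite('pics/top0c.png',a)
cv2.imwrite('pics/scene0c.png',cv2.resize(b,None,fx=2,fy=2,interpolation=cv2.INTER_CUBIC))
E
cat > h.py <<'E'
from workcell import bot
import cv2, numpy as np
from scipy.spatial.transform import Rotation as R
def ray(cam,px,st=None):
    k=bot.calibration(cam); K=k['K']
    d=(np.array(px,float)-[K[0,2],K[1,2]])/K[0,0]
    u=d.copy()
    for _ in range(10): u=d/(1+k['k1']*(u@u))
    v=np.array([u[0],u[1],1.])
    if cam=='wrist':
        T=k['T_tool_cam']; Rt=R.from_quat(st['eef_rot']).as_matrix()
        return np.array(st['eef_pos'])+Rt@T[:3,3], Rt@T[:3,:3]@v
    Rm=cv2.Rodrigues(k['rvec'])[0]
    return -Rm.T@k['tvec'], Rm.T@v
def atz(cam,px,z,st=None):
    o,d=ray(cam,px,st); return o+d*(z-o[2])/d[2]
def tri(*obs):
    A=np.zeros((3,3));b=np.zeros(3)
    for o in obs:
        p,d=ray(*o); d=d/np.linalg.norm(d); M=np.eye(3)-np.outer(d,d); A+=M;b+=M@p
    return np.linalg.solve(A,b)
E
python3 - <<'E'
from h import *
np.set_printoptions(precision=3,suppress=True)
for c,ps in {'top':dict(tog=((379.5,237.2),.078),amber=((218.9,217.5),.1),e=((182.8,221.8),.09),bf=((255.2,214.5),.09),e2=((186.9,173.1),.06),e3=((174.6,266),.06),rack=((220.4,221.1),.05),panel=((348.4,229.8),.02)),
 'scene':dict(tog=((287.7,344.1),.078),amber=((262.6,158.3),.08),e=((249.2,129),.08),bf=((276.6,192.9),.08))}.items():
    for n,(p,z) in ps.items(): print(c,n,atz(c,p,z))
E
```

```text
top tog [ 0.496 -0.166  0.078]
top amber [0.541 0.223 0.1  ]
top e [0.532 0.311 0.09 ]
top bf [0.55  0.137 0.09 ]
top e2 [0.662 0.311 0.06 ]
top e3 [0.428 0.333 0.06 ]
top rack [0.541 0.225 0.05 ]
top panel [ 0.524 -0.099  0.02 ]
scene tog [ 0.499 -0.172  0.078]
scene amber [0.549 0.228 0.08 ]
scene e [0.539 0.315 0.08 ]
scene bf [0.557 0.135 0.08 ]
```

View pics/top0c.png

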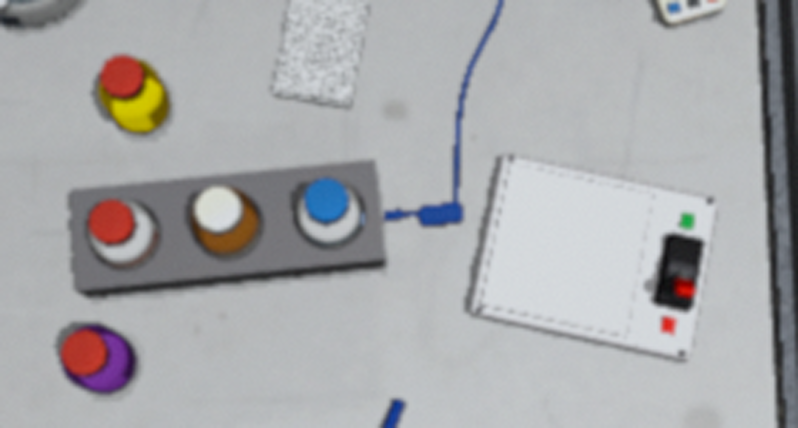

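View pics/scene0c.png

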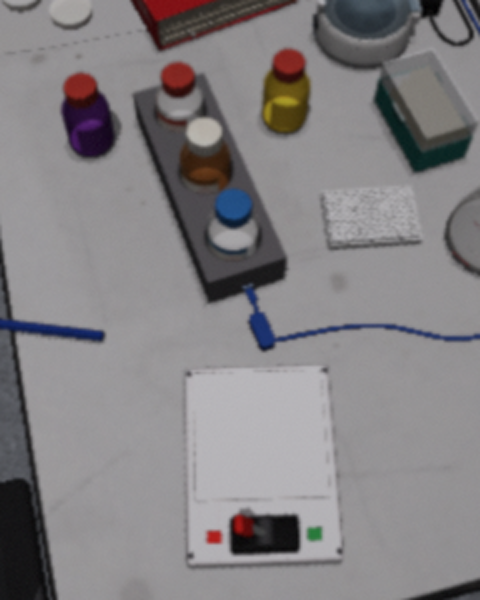

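The top view shows the amber bottle (white cap) in the middle well, at about (216,213) in the full picture. The toggle is off, with its red paddle at about (380,241), and the panel is turned roughly 10°. The scene view agrees: the lever leans to the red mark.

The tool always stays vertical, so I'll tilt the bottle by pivoting it in the grip against the panel's left edge.

```bash
python3 - <<'E'
from h import *
np.set_printoptions(precision=4,suppress=True)
s=bot.get_state()
def full(p): return (140+(p[0]+.5)/2.85-.5,140+(p[1]+.5)/2.85-.5)
C=[atz('top',full(p),.02) for p in [(506,155),(715,197),(690,359),(470,313)]]
print('top corners',*C,'mean',np.mean(C,0))
# scene corners: left-far,.. crop x2 offset (160,80); order matches: FL(+x,+y),FR(+x,-y),NR,NL
D=[atz('scene',(160+p[0]/2,80+p[1]/2),.02) for p in [(328,367),(342,563),(187,564),(185,370)]]
print('scene corners',*D,'mean',np.mean(D,0))
for Q in (C,D):
    a=(Q[0]-Q[1])+(Q[3]-Q[2]); b=(Q[0]-Q[3])+(Q[1]-Q[2])
    print('yaw from y',np.degrees(np.arctan2(-a[0],a[1])),'from x',np.degrees(np.arctan2(b[1],b[0])),np.linalg.norm(a)/2,np.linalg.norm(b)/2)
print('tip', tri(('top',(380.2,240)),('scene',(160+243/2,80+523/2))))
print('cap', tri(('top',full((218,208))),('scene',(160+204/2,80+132/2))), atz('top',full((218,208)),.124))
Rt=R.from_quat(s['eef_rot']).as_matrix(); print(Rt)
E
```

```text
top corners [ 0.6171 -0.0204  0.02  ] [ 0.5783 -0.2086  0.02  ] [ 0.4322 -0.1804  0.02  ] [0.4731 0.0137 0.02  ] mean [ 0.5252 -0.0989  0.02  ]
scene corners [ 0.6198 -0.0201  0.02  ] [ 0.5744 -0.2131  0.02  ] [ 0.4325 -0.1779  0.02  ] [0.4747 0.0132 0.02  ] mean [ 0.5253 -0.0995  0.02  ]
yaw from y -11.77692620702793 from x -12.135951949821195 0.1952841223104728 0.1483462528507349
yaw from y -12.846997426692045 from x -13.42267361619026 0.19694409378419253 0.14752012356668853
tip [ 0.4886 -0.166   0.0844]
cap [0.5483 0.2273 0.1257] [0.5481 0.2274 0.124 ]
[[-0.9755  0.22    0.    ]
 [ 0.22    0.9755  0.    ]
 [ 0.      0.     -1.    ]]
```

```bash
python3 -m pendant '0 -2.65 -2.2 0 0;0 -2.65 -2.2 0 0;0 -2.65 -2.2 0 0;0 -2.65 -2.2 0 0;0 -2.65 -2.2 0 0;0 -2.65 -2.2 0 0;0 -2.65 -2.2 0 0;0 -2.65 -2.2 0 0'
python3 -m pendant '0 -2.65 -2.2 0 0;0 -2.65 -2.2 0 0;0 -2.65 -2.2 0 0;0 -2.65 -2.2 0 0;0 -2.65 -2.2 0 0;0 -2.65 -2.2 0 0;0 -2.65 -2.2 0 0;0 -2.65 -2.2 0 0'
python3 -m pendant '0 -0.4 -4 0 0;0 -0.4 -4 0 0;0 -0.4 -4 0 0;0 -0.4 -4 0 0;0 -0.4 -4 0 0;0 -0.4 -4 0 0;0 -0.4 -4 0 0;0 -0.4 -4 0 0'
```

```text
time: 1.5
eef_pos: [0.3118, 0.4146, 0.2315]
eef_rot: [0.111, 0.994, 0.0, 0.0]
ft_force: [0.9, -0.2, -0.1]
width: -0.0
finger_force: 0.0
time: 2.3
eef_pos: [0.48, 0.1962, 0.2315]
eef_rot: [0.111, 0.994, 0.0, 0.0]
ft_force: [0.7, 0.4, -0.1]
width: -0.0002
finger_force: 0.0
time: 3.1
eef_pos: [0.4396, -0.1234, 0.2316]
eef_rot: [0.111, 0.994, -0.0, 0.0]
ft_force: [0.2, -0.2, 1.2]
width: -0.0004
finger_force: 0.0
```

```bash
python3 - <<'E'
from h import *
np.set_printoptions(precision=4,suppress=True)
s=bot.get_state(); im=bot.capture('wrist'); cv2.imwrite('pics/w1.png',im); np.save('s1.npy',[*s['eef_pos'],*s['eef_rot']])
hsv=cv2.cvtColor(im,cv2.COLOR_BGR2HSV)
print(s['eef_pos'])
for o in bot.outline_of('toggle_tip','wrist')[:2]:
    c=np.argwhere(o['pixels']).mean(0)[::-1]; print(o['score'],o['box'],c,atz('wrist',c,.078,s))
E
```

```text
[ 0.4396 -0.1234  0.2316]
0.52 [242.1, 238.6, 262.0, 249.0] [251.2201 243.2589] [ 0.4886 -0.1638  0.078 ]
```

View pics/w1.png

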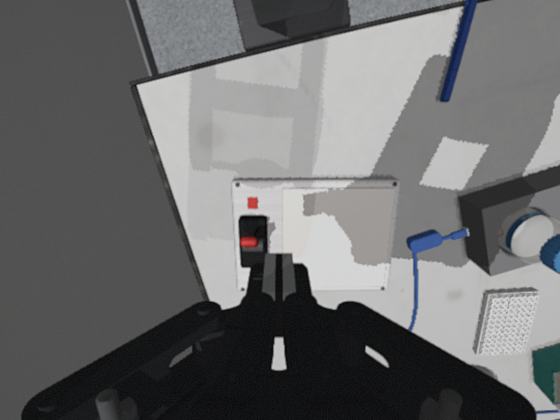

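```bash
python3 -m pendant '0 -0.4 -1 0 0;0 -0.4 -1 2 0;0 -0.4 -1 3 0;0 0 0 3 0;0 0 0 3 0;0 0 0 3 0;0 0 0 2.1 0;0 0 0 1 0'
python3 -m pendant '0 0 0 0 0;0 -1 0 0 0;0 -1 0 0 0;0 -1 0 0 0;0 -0.8 0 0 0;0 -0.8 0 0 0;0 -0.8 0 0 0;0 -0.6 0 0 0'
python3 -m pendant '0 -0.6 0 0 0;0 0 0 0 0;0 1 0 0 0;0 2 0 0 0;0 2 0 -2 0;0 2 0 -3 0;0 0 0 -4 0;0 0 0 -4 0'
python3 - <<'E'
from h import *
s=bot.get_state(); im=bot.capture('wrist'); cv2.imwrite('pics/w2.png',im)
for o in bot.outline_of('toggle_tip','wrist')[:2]:
    c=np.argwhere(o['pixels']).mean(0)[::-1]; print(o['score'],o['box'],c,atz('wrist',c,.078,s))
im=bot.capture('top')
for o in bot.outline_of('toggle_tip','top')[:2]:
    c=np.argwhere(o['pixels']).mean(0)[::-1]; print(o['score'],o['box'],c,atz('top',c,.078,s))
E
```

```text
time: 4.0
eef_pos: [0.4446, -0.1528, 0.0587]
eef_rot: [0.11, 0.994, 0.0, -0.001]
ft_force: [0.1, 0.1, -0.4]
width: 0.0004
finger_force: 0.0
time: 4.8
eef_pos: [0.5044, -0.1671, 0.0603]
eef_rot: [0.111, 0.994, -0.0, 0.0]
ft_force: [-0.6, -0.2, 0.6]
width: 0.0002
finger_force: 0.0
time: 5.6
eef_pos: [0.4391, -0.1522, 0.1913]
eef_rot: [0.111, 0.994, 0.0, -0.001]
ft_force: [1.0, 0.4, -1.2]
width: 0.0002
finger_force: 0.0
0.67 [206.6, 206.3, 233.6, 227.7] [219.02834008 217.82591093] [0.54406998 0.22549981 0.078     ]
```

```bash
python3 - <<'E'
from h import *
im=bot.capture('scene'); w=cv2.imread('pics/w2.png')
a=cv2.resize(im[240:390,230:350],None,fx=3.3,fy=3.3,interpolation=cv2.INTER_CUBIC)
b=cv2.resize(w[120:320,180:340],(400,495))
cv2.imwrite('pics/m.png',np.hstack([a[:495],b]) )
E
```

```text
(no output)
```

View pics/m.png

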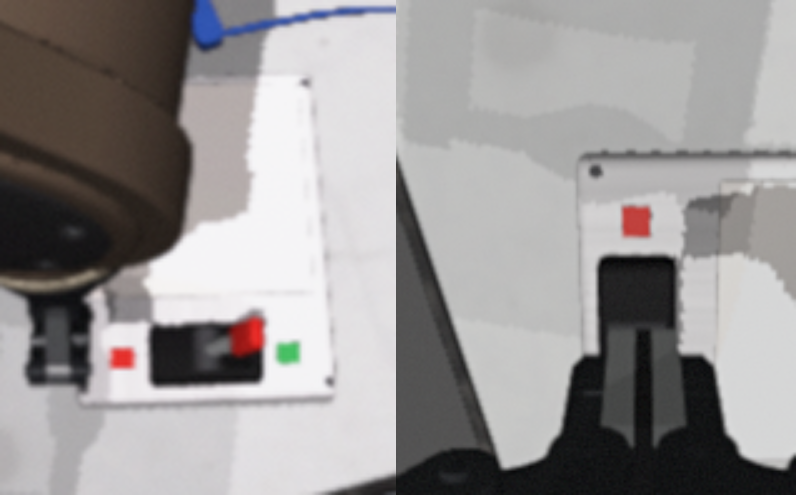

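The toggle now leans to the green mark (paddle at about (245,337) in the left crop), so it's on. Next is the amber bottle.

```bash
python3 - <<'E'
from h import *
s=bot.get_state();print(s['q'],s['eef_pos'])
E
```

```text
[-3.98544254e-01  2.79315355e-01  2.05005186e+00 -3.73441175e-05
  8.12221895e-01 -1.74745234e+00] [ 0.44034258 -0.152553    0.19006305]
```

```bash
python3 -m pendant '8.54 0 0 -1 8.5;8.54 0 0 -1 8.5;8.54 0 0 -1 8.5;8.54 0 0 -1 8.5;8.54 0 0 -1 8.5;8.54 0 0 -1 8.5;8.54 0 0 -0.5 8.5;8.54 0 0 0 8.5' 20
python3 -m pendant '8.54 0 0 0 8.5;8.54 0 0 0 8.5;8.54 0 0 0 5;8.54 2 0.2 0 0;8.54 3 0.2 0 0;8.54 3 0.2 0 0;8.54 3 0.2 0 0;8.54 3 0.2 0 0'
python3 -m pendant '8.54 3 0.2 0 0;8.54 3 0.2 0 0;8.54 3 0.2 0 0;8.54 3 0.2 0 0;8.54 2 0.2 0 0;8.54 0 0 0 0;8.54 0 0 0 0;8.54 0 0 0 0'
python3 - <<'E'
from h import *
np.set_printoptions(precision=4,suppress=True)
s=bot.get_state(); im=bot.capture('wrist'); cv2.imwrite('pics/w3.png',im); print(s['q'],s['eef_pos'],s['eef_rot'])
for t in ['amber','buffer_mid','ethanol_mid','rack']:
  for o in bot.outline_of(t,'wrist')[:2]:
    c=np.argwhere(o['pixels']).mean(0)[::-1]; print(t,o['score'],o['box'],c,atz('wrist',c,.11,s))
E
```

```text
time: 6.65
eef_pos: [0.4405, -0.1526, 0.2543]
eef_rot: [0.65, 0.76, -0.0, -0.001]
ft_force: [-0.9, -0.4, -0.1]
width: 0.0855
finger_force: 0.0
time: 7.45
eef_pos: [0.4808, -0.0172, 0.2536]
eef_rot: [0.781, 0.624, -0.001, -0.001]
ft_force: [0.3, -0.2, 0.6]
width: 0.0854
finger_force: 0.0
time: 8.25
eef_pos: [0.5215, 0.1152, 0.2544]
eef_rot: [0.781, 0.624, -0.001, -0.0]
ft_force: [0.6, -0.1, 0.4]
width: 0.0851
finger_force: 0.0
[ 0.1607  0.2947  1.8328 -0.0002  1.016   0.383 ] [0.5215 0.1152 0.2544] [ 0.7811  0.6244 -0.0008 -0.0004]
amber 0.96 [249.6, 31.2, 310.4, 94.2] [279.971   62.8546] [0.548  0.2251 0.11  ]
buffer_mid 0.85 [280.2, 122.4, 333.8, 179.4] [307.1332 151.3311] [0.5558 0.1473 0.11  ]
ethanol_mid 0.96 [116.0, 1.9, 181.4, 18.9] [151.4032   7.9129] [0.4557 0.2893 0.11  ]
ethanol_mid 0.64 [236.3, 0.0, 270.4, 9.5] [250.7767   2.8698] [0.535  0.2741 0.11  ]
rack 0.83 [209.3, 1.3, 356.2, 197.7] [284.4891  86.9028] [0.5475 0.2057 0.11  ]
```

View pics/w3.png

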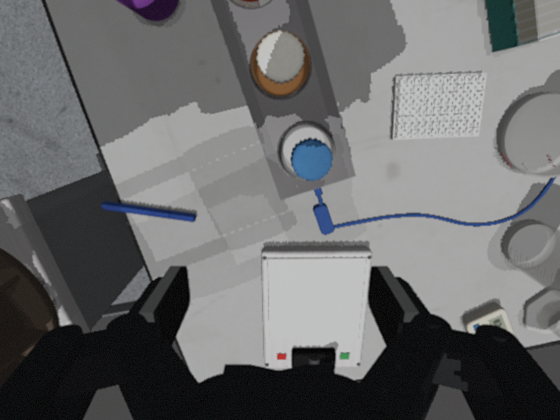

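The wrist view shows the white cap centred at about (280,54) and the blue-capped neighbour at (312,160).

```bash
python3 - <<'E'
from h import *
np.set_printoptions(precision=4,suppress=True)
s=bot.get_state(); print(s['eef_pos']); p=atz('wrist',(280.5,54.5),.12,s); p2=atz('wrist',(312,160),.115,s)
Rt=R.from_quat(s['eef_rot']).as_matrix(); print(p,p2,Rt.T@(p-s['eef_pos']),Rt)
E
python3 -m pendant '8.54 2 0 0 0;8.54 3 0 0 0;8.54 3 0 0 0;8.54 2 0 0 0;8.54 1 0 0 0;8.54 0.5 0 0 0;8.54 0 0 0 0;8.54 0 0 0 0'
```

```text
[0.5222 0.1154 0.2553]
[0.5505 0.2304 0.12  ] [0.5593 0.1396 0.115 ] [0.1184 0.0022 0.1353] [[ 0.2208  0.9753  0.0001]
 [ 0.9753 -0.2208 -0.    ]
 [-0.      0.0001 -1.    ]]
time: 9.3
eef_pos: [0.5474, 0.2273, 0.2553]
eef_rot: [0.781, 0.624, -0.0, 0.0]
ft_force: [0.2, -0.4, 0.0]
width: 0.0859
finger_force: 0.0
```

```bash
python3 -m pendant '8.54 0.1 0.1 2 0;8.54 0 0 3 0;8.54 0 0 3 0;8.54 0 0 3 0;8.54 0 0 2.5 0;8.54 0 0 1.8 0;8.54 0 0 1 0;8.54 0 0 0 0' 30
python3 -m pendant '3 0 0 0 0;3 0 0 0 0;3 0 0 0 0;3 0 0 0 0;3 0 0 0 0;3 0 0 0 0;3 0 0 0 0;3 0 0 0 0'
```

```text
time: 10.1
eef_pos: [0.5482, 0.228, 0.0914]
eef_rot: [0.781, 0.624, -0.001, -0.0]
ft_force: [-0.1, 0.3, 1.3]
width: 0.0859
finger_force: 0.0
time: 10.9
eef_pos: [0.5492, 0.2291, 0.0932]
eef_rot: [0.781, 0.625, 0.001, 0.0]
ft_force: [-1.3, -1.0, 7.0]
width: 0.037
finger_force: 29.2
```

```bash
python3 -m pendant '3 0 0 -0.5 0;3 0 0 -1 0;3 0 0 -2 0;3 0 0 -2.5 0;3 0 0 -2.5 0;3 0 0 -2.5 0;3 0 0 -2 0;3 0 0 -1 0' 45
python3 -m pendant '3 -0.5 0 0 0;3 -1.5 0.2 0 0;3 -2.5 0.2 0 0;3 -3 0.2 0 0;3 -3 0.2 0 0;3 -3 0.2 0 0;3 -2.5 0.2 0 0;3 -1.5 0.1 0 0'
python3 -m pendant '3 -1 0 0 0;3 0 0 0 0;3 0 0 0 0;3 0 0 0 0;3 0 0 0 0;3 0 0 0 0;3 0 0 0 0;3 0 0 0 0'
python3 - <<'E'
from h import *
im=bot.capture('scene'); w=bot.capture('wrist')
cv2.imwrite('pics/m2.png',np.hstack([cv2.resize(im[60:380,150:380],(400,556)),cv2.resize(w,(400,300))[:, :] if 0 else np.vstack([cv2.resize(w,(400,300)),np.zeros((256,400,3),np.uint8)])]))
E
```

```text
time: 11.7
eef_pos: [0.5494, 0.2291, 0.2349]
eef_rot: [0.781, 0.625, 0.001, 0.0]
ft_force: [0.1, 0.0, -2.9]
width: 0.0363
finger_force: 45.5
time: 12.5
eef_pos: [0.5215, 0.0528, 0.2312]
eef_rot: [0.781, 0.624, -0.001, -0.001]
ft_force: [0.3, 1.0, -2.3]
width: 0.0367
finger_force: 45.5
time: 13.3
eef_pos: [0.5208, 0.0457, 0.2323]
eef_rot: [0.781, 0.625, 0.0, 0.0]
ft_force: [0.4, -0.4, -2.4]
width: 0.0363
finger_force: 45.5
```

View pics/m2.png

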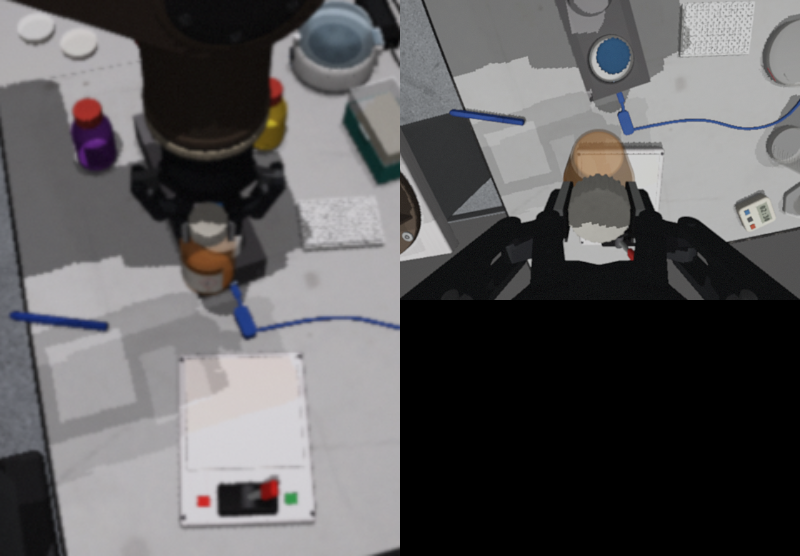

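The bottle hangs upright in the gripper, left of the panel edge (scene crop (208,265)). The toggle is still on. I'll lower it beside the panel edge.

```bash
python3 -m pendant '3 0 0 1 0;3 0 0 2 0;3 0 0 3 0;3 0 0 3 0;3 0 0 2.2 0;3 0 0 1.5 0;3 0 0 1 0;3 0 0 0.5 0' 45
python3 -m pendant '3 0 0 0 0;3 0 0 0 0;3 0 0 0 0;3 -0.5 0 0 0;3 -0.5 0 0 0;3 -0.5 0 0 0;3 -0.5 0 0 0;3 -0.5 0 0 0' 25
```

```text
time: 14.2
eef_pos: [0.5203, 0.0455, 0.0892]
eef_rot: [0.781, 0.624, -0.001, -0.0]
ft_force: [0.4, -0.5, -2.0]
width: 0.0368
finger_force: 45.5
time: 15.0
eef_pos: [0.5157, 0.0209, 0.0907]
eef_rot: [0.781, 0.624, 0.001, 0.0]
ft_force: [1.8, 6.4, 3.4]
width: 0.0367
finger_force: 46.2
```

```bash
python3 -m pendant '3.2 -0.5 0 0 0;3.2 -0.5 0 0 0;3.2 -0.5 0 0 0;3.2 -0.5 0 0 0;3.2 -0.5 0 0 0;3.2 -0.5 0 0 0;3.2 -0.5 0 0 0;3.2 0 0 0 0' 25
python3 - <<'E'
from h import *
w=bot.capture('wrist'); im=bot.capture('scene')
cv2.imwrite('pics/m3.png',np.hstack([cv2.resize(im[150:350,200:350],(400,533)),np.vstack([cv2.resize(w[60:360,140:420],(373,400)),np.zeros((133,373,3),np.uint8)])]))
E
```

```text
time: 15.8
eef_pos: [0.5076, -0.0135, 0.0905]
eef_rot: [0.781, 0.624, 0.0, 0.0]
ft_force: [0.2, 3.7, 1.4]
width: 0.0367
finger_force: 46.1
```

View pics/m3.png

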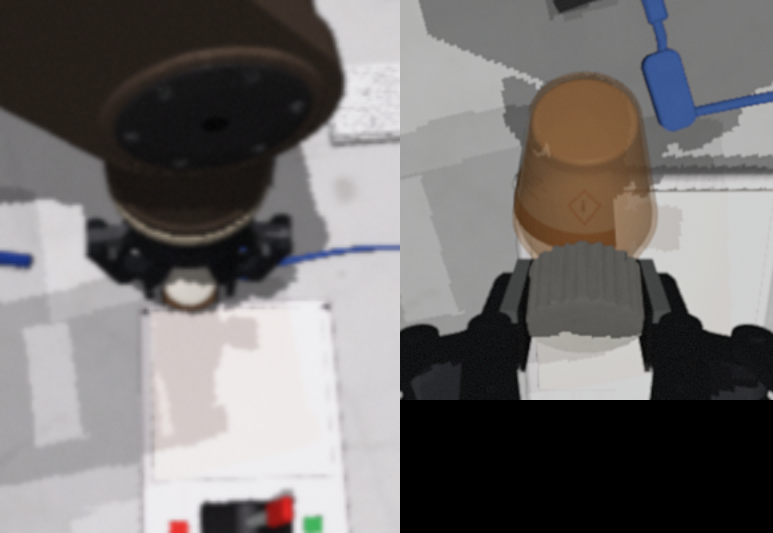

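The bottle is pivoting in the grip: its base is held at the panel edge (wrist crop (585,120)) and the cap leans over the panel. I'll keep pushing.

```bash
python3 -m pendant '3.2 -0.5 0 0 0;3.2 -0.5 0 0 0;3.2 -0.5 0 0 0;3.2 -0.5 0 0 0;3.2 -0.5 0 0 0;3.2 -0.5 0 0 0;3.2 -0.3 0 0 0;3.2 0 0 0 0'
python3 -m pendant '2.5 0 0 0 0;2.5 0 0 0 0;2.5 0 0 0 0;2.5 0 0 -0.5 0;2.5 0 0 -1.5 0;2.5 0 0 -2.5 0;2.5 0 0 -2.5 0;2.5 0 0 -2.5 0' 120
python3 - <<'E'
from h import *
s=bot.get_state();Rt=R.from_quat(s['eef_rot']).as_matrix()
w=bot.capture('wrist'); im=bot.capture('scene')
cv2.imwrite('pics/m4.png',np.hstack([cv2.resize(im[150:350,200:350],(400,533)),np.vstack([cv2.resize(w[60:360,140:420],(373,400)),np.zeros((133,373,3),np.uint8)])]))
print(s['eef_pos'])
cv2.imwrite('pics/w5.png',w)
E
```

```text
time: 16.7
eef_pos: [0.5002, -0.0457, 0.0904]
eef_rot: [0.781, 0.624, -0.0, 0.0]
ft_force: [0.3, 1.0, 3.5]
width: 0.0362
finger_force: 42.7
time: 17.5
eef_pos: [0.4997, -0.0453, 0.1863]
eef_rot: [0.781, 0.625, -0.0, -0.0]
ft_force: [0.6, 0.8, -2.3]
width: 0.0351
finger_force: 120.0
[ 0.49973195 -0.04527469  0.18626115]
```

View pics/m4.png

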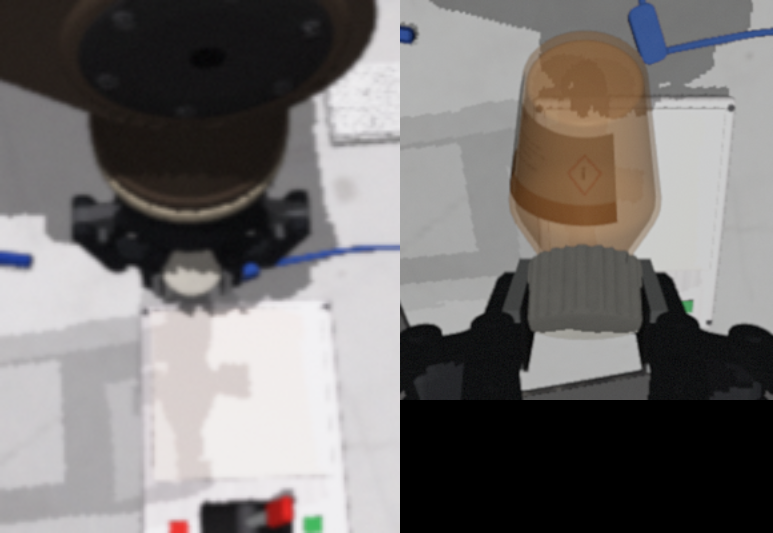

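```bash
python3 - <<'E'
from h import *
k=bot.calibration('wrist');T=k['T_tool_cam'];K=k['K']
for g in (-.019,-.024):
  for th in range(25,66,5):
    t=np.radians(th); G=np.array([0,0,g]); ax=np.array([np.sin(t),0,np.cos(t)]); L=.083-g
    e=[]
    n=np.array([np.cos(t),0,-np.sin(t)])
    for P in [G+L*ax-.0285*n,G+L*ax+.0285*n,G+L*ax,G-(.114-L)*ax]:
        c=T[:3,:3].T@(P-T[:3,3]); u=c[:2]/c[2]; u=u*(1+k['k1']*(u@u)); e.append(round(float(K[1,2]+K[0,0]*u[1]),1))
    print(g,th,e)
s=bot.get_state(); print(s['eef_pos'])
E
```

```text
-0.019 25 [191.6, 122.4, 160.1, 314.9]
-0.019 30 [180.5, 111.4, 149.4, 316.0]
-0.019 35 [169.3, 100.5, 138.7, 316.8]
-0.019 40 [158.2, 89.7, 128.1, 317.5]
-0.019 45 [147.1, 79.1, 117.6, 317.9]
-0.019 50 [136.1, 68.8, 107.3, 318.1]
-0.019 55 [125.0, 58.8, 97.1, 318.1]
-0.019 60 [114.1, 49.2, 87.1, 317.9]
-0.019 65 [103.2, 40.3, 77.4, 317.4]
-0.024 25 [189.1, 118.9, 157.1, 311.4]
-0.024 30 [177.3, 107.1, 145.7, 312.0]
-0.024 35 [165.6, 95.2, 134.3, 312.6]
-0.024 40 [153.9, 83.4, 122.9, 313.0]
-0.024 45 [142.1, 71.6, 111.6, 313.3]
-0.024 50 [130.3, 59.9, 100.2, 313.4]
-0.024 55 [118.5, 48.3, 89.0, 313.4]
-0.024 60 [106.7, 37.0, 77.8, 313.3]
-0.024 65 [94.8, 26.2, 66.8, 313.0]
[ 0.50169863 -0.0455431   0.18815293]
```

Tilt is about 42°. Next I'll move the bottle's middle over the face centre.

```bash
python3 -m pendant '2.5 -0.5 0.4 -0.3 0;2.5 -1 0.7 -0.3 0;2.5 -1.2 0.8 -0.3 0;2.5 -1.2 0.8 -0.3 0;2.5 -0.8 0.5 0 0;2.5 -0.5 0.3 0 0;2.5 0 0 0 0;2.5 0 0 0 0'
python3 -m pendant '2.5 0 0 0 0;2.5 0 0 0 0;2.5 0 0 0 0;2.5 0 0 0 0;2.5 0 0 0 0;2.5 0 0 0 0;2.5 0 0 0 0;2.5 0 0 0 0'
python3 - <<'E'
from h import *
w=bot.capture('wrist'); im=bot.capture('scene'); t=bot.capture('top')
cv2.imwrite('pics/m5.png',np.vstack([np.hstack([cv2.resize(im[80:380,160:400],(400,500))[200:500],cv2.resize(w[60:360,140:540],(400,300))]),cv2.resize(t[140:290,140:420],(800,429))[50:350]]))
E
```

```text
time: 18.4
eef_pos: [0.5227, -0.1035, 0.197]
eef_rot: [0.781, 0.624, -0.0, -0.0]
ft_force: [-0.8, 0.3, -2.3]
width: 0.0346
finger_force: 120.1
time: 19.2
eef_pos: [0.523, -0.1036, 0.1973]
eef_rot: [0.781, 0.625, -0.0, -0.0]
ft_force: [0.6, 0.3, -1.6]
width: 0.0354
finger_force: 120.1
```

View pics/m5.png

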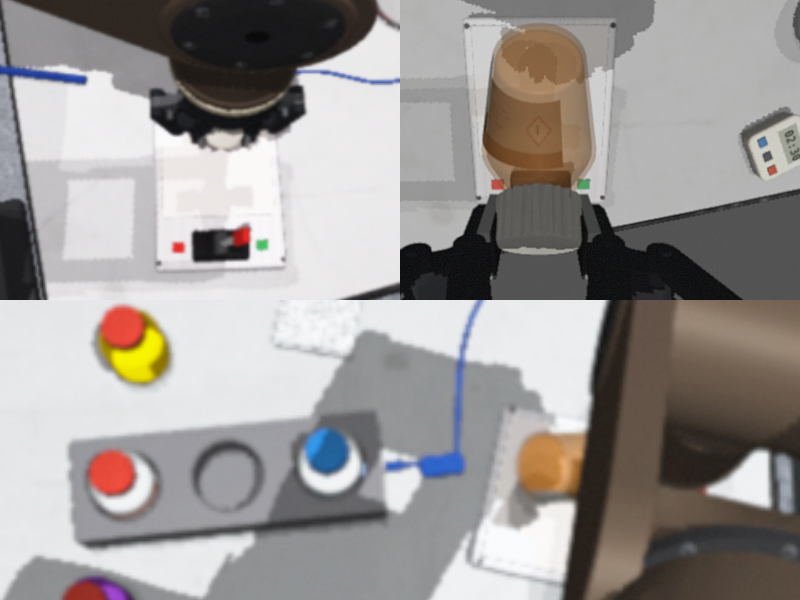

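The bottle is held tilted over the white face (base in the wrist crop at about (540,65)). The toggle leans to green at (240,237), and the other two bottles stand in their wells.

```bash
python3 -c "from workcell import bot; print(bot.hand_in())"
```

```text
the job is handed in; nothing more can be done
None
```

I handed the job in with the light switched on and the amber bottle held at rest at about 42° over the middle of the white face, about 10 cm up by my estimate; the other two bottles are still in their wells, and no verdict was shown.

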